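# Lock the cap of the wide enamel tin

### The job

Two red enamel tins stand on the dresser. Close the wide, low one: push its cap down by the bar grip and, keeping it down, turn it a quarter turn clockwise (seen from above) as far as it goes, then let go, so that the cap stays locked down. Leave the tall, slim tin standing where it is.

Things in the scene. Friction and masses are not known exactly. Their poses are not given: they have to be found in the camera images.
- cap_grip (a point): Middle of the steel bar grip on the cap of the wide, low red tin (104 mm across, fixed, upright). Bar 50 long, 14 wide, 28 mm high; this point is 14 mm above the cap's flat round top (58 mm across, at 106 mm height), on the cap's vertical axis. x along the bar, y across it, z up; moves and turns with the cap. Around the cap, a steel rim 92 mm across, its top at 84 mm height.
- cap_press (a joint): How far the wide tin's cap is pushed down, m: 0 = up (start), 0.012 = fully down (hard stop). A spring resists: 2.5 N at the top, 6 N fully down. Two ears on the cap, in line with the bar, start in two gaps of the rim and clear its underside only beyond 0.008; then the cap can turn. Turned and let go, it springs back to about 0.008, held by its ears under the rim.
- cap_turn (a joint): Turn of the wide tin's cap about its vertical axis, rad, growing clockwise seen from above: 0 to 0.05 at the start, with its ears in the gaps; 1.571 = quarter turn, hard stop. Turns easily (0.02 N m) while pushed down, blocked by the rim while up; stays where it is left.
- tall_tin: The other red enamel tin, loose, tall and slim: 68 mm across, 162 mm high with its own cap and small steel bar grip, about 0.45 kg. Not to be moved. Origin at the centre of its underside, z up.
There are look-alikes about, which are no part of the job. Leave any blue or yellow look-alike of the part that bears cap_grip alone.

How it is judged:
By the outcome, as a careful person would: the job done as asked, in the order asked, and still so for the second after the job is handed in, with the robot touching nothing.
It also fails if it takes over 35 s, if anything falls off the work surface, if the arm or the gripper's body presses on something with over 40 N, if the wrist force passes 120 N, or if a joint passes its speed limit or range.

### The arm

A 6-joint arm with a two-finger parallel gripper is mounted at the origin on the work surface. World frame = base frame: x ahead of the robot, y to its left, z up, the work surface at z = 0. Lengths are in mm, angles in degrees, forces in N, time in s.
With the tool pointing down it reaches from about 350 to 850 mm from the base axis. Payload 8.1 kg.
Tool frame: the origin (TCP) lies midway between the tips of the shut fingers; the grasp point (between the pads) lies 19 mm behind it; z points along the fingers, y is the line along which they close (so a half turn about z gives the same grasp; the last joint's range is limited). The gripper opens to 85 mm and grips with 20 to 120 N. Pads are 22 mm wide; open, the fingers measure 114 mm over their backs; the gripper's body (76 mm by 85 mm) begins 54 mm behind the grasp point. The pads swing forward as they close: fully open they stand 13 mm farther back than shut.
Start: joints at [67.013, 7.471, 85.268, -0, 87.261, -4.893], TCP at [186.325, 570.341, 231.292] pointing down, gripper open.
Joint ranges: [-169.43, 169.43], [-51.17, 129.36], [1.28, 143.12], [-76.62, 256.62], [0, 156.53], [-152.29, 152.29]. Speed limits (degrees/s): [136.94, 136.94, 159.86, 180, 180, 180].

### API

Orientations are given as [roll, pitch, yaw] about the fixed x, y, z axes, in that order (R = Rz(yaw) Ry(pitch) Rx(roll)).
In Python, from bench import r gives the robot as it stands. The module is installed in compiled form; this text tells all that it offers.
- The arm moves only by the tool jog_arm, never from a script. Its argument "rows" is a list of rows, each a list of 2 entries, a list of its own where there are three numbers: the shift along the tool's x, y, z in mm, then the turn, a rotation vector about the tool's x, y, z in rad. A call has 1 to 10 rows; each row is the pose to reach, as a shift and turn from the pose commanded when the call began, along the tool's axes at that moment; what a row does not reach only later rows make up. A row lasts 1/10 s, in which the tool goes at most 50 mm and 8.59 degrees, less where a joint would pass 70% of its speed; a pose out of reach is approached as far as the arm can. A call with a gripper value outside its range is refused whole. "grip" is the finger opening in mm, from 0 to 85.4, set as the call begins (left out, the last holds). The fingers move at their own pace and stop on an object; "force" is the grip in N (left out, the last holds). Time passes only in rows, so rows that repeat a pose let the fingers close. It gives the time, the measured TCP pose, the force, the opening and the grip force at its end, in the units of the state.
- r.sense(): the state, without advancing time (a new reading comes with each control period).
- r.snapshot(name): name is "side" or "top"; returns (picture, depth): 420x560x3 uint8, blue, green, red; 420x560 float32, mm along the optical axis (not along the pixel's ray), 0 where there is no reading.
- r.camera_params(name): a dict with "fx", "fy", "cx", "cy" (pixels), "dist_coeffs" ([k1, k2, p1, p2, k3] as OpenCV has them; the pictures are not rectified), "pose" (4x4, takes a point from camera to world coordinates). Camera axes: x right, y down, z forward; pixel columns grow to the right and rows downward; lengths in mm; the calibration is good to about 2 mm. A picture is of the moment at which its call begins. camera_params takes no time and is no camera call.
- r.hand_in(): hands the job in; it is judged then, once.
The state is a dict: "time": time; "joint_pos": joint angles; "qd": joint speeds; "joint_efforts": joint torques, N m; "tool_pos": TCP position; "tcp_rot": TCP orientation; "ft_force": force on the tool from outside, world axes, zero at the start; "wrist_torque": the same for the moment, N m; "finger_gap": finger opening in mm; "grip_force": force on a finger pad.
Only numpy, scipy, OpenCV 4.12 (cv2) and the standard library are available. Lean on these libraries where they do the work, as an engineer would, in place of code of your own. Each camera call takes 0.05 s, during which the arm holds its last target. There are 200 camera calls.

## Working session

There is one attempt and no reset: what is moved stays moved. The work goes in short steps, Python scripts to look and compute and a tool call to move; the robot and the scene stay as the last step left them, time stands still between calls to the robot, and variables do not carry over. Pictures are saved under pics/ and viewed, at most 10 in all, crops included, and the job is handed in when it is done.

Besides the shell and the picture viewer there is one more tool, called after "Request:" by a JSON object that holds its "api" and its "payload", one argument or row to a line. jog_arm: Moves the arm, as the interface text tells. Its arguments: {"type":"object","properties":{"rows":{"type":"array"},"grip":{"type":"number"},"force":{"type":"number"}},"required":["rows"]}

```bash
mkdir -p pics; cat > h.py <<'E'
import cv2,numpy as np
from bench import r
def cloud(n):
    im,d=r.snapshot(n);p=r.camera_params(n)
    K=np.array([[p['fx'],0,p['cx']],[0,p['fy'],p['cy']],[0,0,1]])
    h,w=d.shape;u,v=np.meshgrid(np.arange(w),np.arange(h))
    q=cv2.undistortPoints(np.stack([u,v],-1).reshape(-1,1,2).astype(np.float64),K,np.array(p['dist_coeffs'])).reshape(h,w,2)
    c=np.dstack([q[...,0]*d,q[...,1]*d,d]);T=np.array(p['pose'])
    P=c@T[:3,:3].T+T[:3,3];P[d==0]=np.nan
    return im,P
E
python3 - <<'E'
from h import *
for n in('top','side'):
    im,P=cloud(n);cv2.imwrite(f'pics/{n}.png',im);np.save(n+'.npy',P)
print(r.sense())
E
```

```text
{'time': 0.1, 'joint_pos': array([ 6.70155242e+01,  7.51141858e+00,  8.53253164e+01,  2.01961308e-03,
        8.72609971e+01, -4.89165427e+00]), 'qd': array([-0.06474045, -0.1251978 , -0.05492993,  0.04050774,  0.05504239,
       -0.00577973]), 'joint_efforts': array([ 5.20716130e-04, -5.70956182e+01, -5.01941550e+01, -2.52102518e-04,
        8.25798546e-03, -8.09908693e-05]), 'tool_pos': array([186.08808628, 569.8795176 , 230.32086085]), 'tcp_rot': array([-1.79902796e+02, -1.03435747e-02,  1.61907072e+02]), 'ft_force': array([0.03857532, 0.42945203, 0.05606174]), 'wrist_torque': array([-0.04627695,  0.01728009, -0.01077314]), 'grip_force': 0.0, 'finger_gap': 85.68007144511611}
```

View pics/top.png

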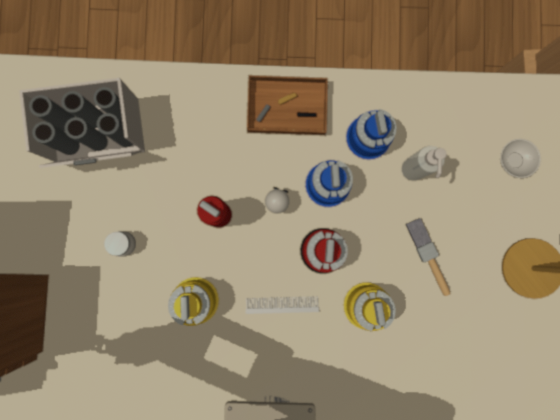

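View pics/side.png

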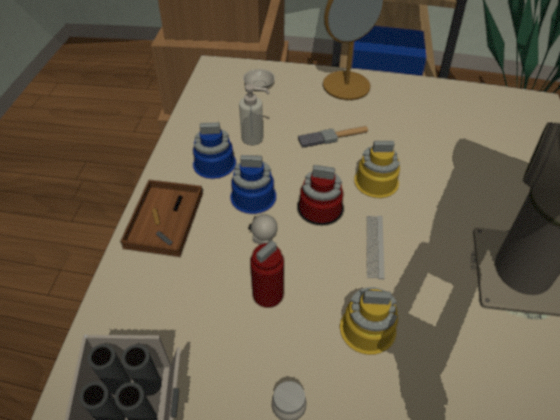

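Candidates in the top picture are the wide red tin with rim and bar (325,250), the tall red tin (213,211), blue look-alikes at (331,182) and (374,132), and yellow look-alikes at (192,303) and (371,307). By the description I choose the wide red one at (325,250). In the side picture it is at (321,190).

```bash
python3 - <<'E'
from h import *
im=cv2.imread('pics/top.png');P=np.load('top.npy')
cv2.imwrite('pics/crop.png',cv2.resize(im[170:330,240:400],(600,600),interpolation=cv2.INTER_CUBIC))
T=np.array(r.camera_params('top')['pose']);print(T.round(2))
for n,(u,v) in (('top',(325,250)),('side',(321,190))):
    P=np.load(n+'.npy');im=cv2.imread(f'pics/{n}.png').astype(int);c0=P[v,u]; print(n,c0)
    m=np.zeros(P.shape[:2],bool);m[v-50:v+50,u-45:u+45]=1
    near=m&(np.hypot(P[...,0]-c0[0],P[...,1]-c0[1])<70)
    for lo,hi in((125,150),(98,115),(74,92)):
        q=P[near&(P[...,2]>lo)&(P[...,2]<hi)]
        if len(q)<5: print(lo,len(q));continue
        rc=cv2.minAreaRect(q[:,:2].astype(np.float32)); cc=cv2.minEnclosingCircle(q[:,:2].astype(np.float32))
        print(lo,len(q),np.median(q,0).round(1),rc,cc)
        w,V=np.linalg.eigh(np.cov(q[:,:2].T));print('axis',np.degrees(np.arctan2(V[1,1],V[0,1])))
# tall tin & neighbours
P=np.load('top.npy')
for u,v in((213,211),(277,200),(331,182),(192,303),(371,307),(375,132)):print((u,v),P[v,u].round())
E
```

```text
[[ 3.00000e-02 -1.00000e+00  7.00000e-02  4.76530e+02]
 [-1.00000e+00 -3.00000e-02 -1.00000e-02  9.73000e+00]
 [ 2.00000e-02 -7.00000e-02 -1.00000e+00  1.03224e+03]
 [ 0.00000e+00  0.00000e+00  0.00000e+00  1.00000e+00]]
top [ 477.2391105  -111.06879217  105.05288616]
125 151 [ 475.4 -118.5  132.8] ((475.47283935546875, -119.2851791381836), (14.221912384033203, 48.840457916259766), 85.69131469726562) ((475.438232421875, -119.74409484863281), 24.613309860229492)
axis 176.311509301758
98 348 [ 475.6 -111.3  105.4] ((475.6858215332031, -118.75819396972656), (56.10785675048828, 56.28437042236328), 29.38191795349121) ((475.8359680175781, -118.73280334472656), 28.72945785522461)
axis 87.98930681736898
74 665 [ 476.2 -116.9   83.2] ((476.0147705078125, -119.33401489257812), (90.81779479980469, 90.32776641845703), 46.67829132080078) ((475.7825927734375, -119.3596420288086), 46.324005126953125)
axis 87.74798066866379
side [477.72676206 -88.93956482  90.56240403]
125 137 [ 476.6 -115.1  131.7] ((477.0576477050781, -116.05155181884766), (19.102710723876953, 50.0681037902832), 86.64191436767578) ((476.7873840332031, -120.63680267333984), 25.03600311279297)
axis 177.17748533057014
98 266 [ 476.7 -106.8  104.9] ((476.2359924316406, -107.71461486816406), (55.109676361083984, 38.358848571777344), 4.69818639755249) ((477.0379333496094, -116.57652282714844), 29.246044158935547)
axis 178.93378420506946
74 552 [475.5 -94.3  82.3] ((476.1478271484375, -110.48558044433594), (90.6745376586914, 82.08804321289062), 1.8421728610992432) ((476.9073791503906, -116.52802276611328), 47.82052993774414)
axis -174.78241378600674
(213, 211) [552. 135. 162.]
(277, 200) [591.  -0.  75.]
(331, 182) [ 632. -121.  107.]
(192, 303) [352. 182. 104.]
(371, 307) [ 354. -215.  108.]
(375, 132) [ 751. -220.  106.]
```

View pics/crop.png

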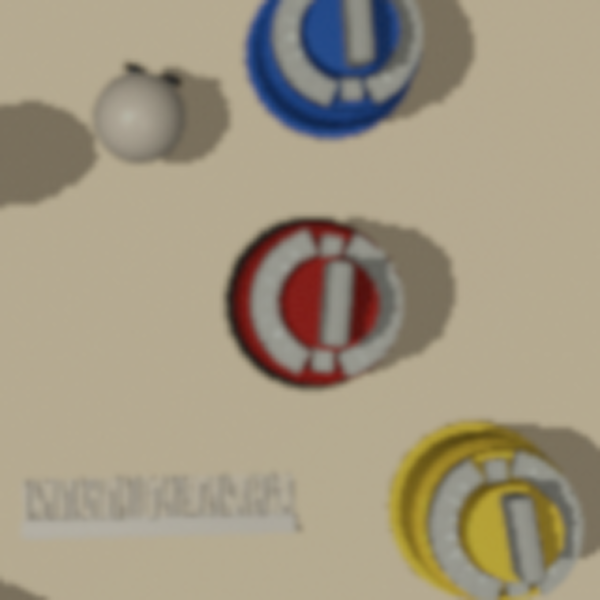

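The crop shows the wide red tin with a white-grey rim, a red cap and a bar running almost along world x. The bar is at crop (338,303), so the choice is right. The axis is at about (476,-118.8) and the bar at about -3.7°. I'm moving above it now, keeping high over the other tins.

Request:
{"api": "jog_arm", "payload": {
  "rows": [
    [[-12,-14,0],[0,0,-0.006]],
    [[-36,-42,0],[0,0,-0.018]],
    [[-61,-71,0],[0,0,-0.03]],
    [[-86,-99,0],[0,0,-0.043]],
    [[-110,-127,0],[0,0,-0.056]],
    [[-135,-156,0],[0,0,-0.07]],
    [[-160,-184,0],[0,0,-0.083]],
    [[-184,-212,0],[0,0,-0.096]],
    [[-208,-240,0],[0,0,-0.108]],
    [[-233,-269,0],[0,0,-0.12]]
  ],
  "grip": 60,
  "force": 50
}}

```text
time: 1.1
tool_pos: [324.3, 240.9, 231.0]
tcp_rot: [-180.0, -0.0, 168.8]
ft_force: [0.9, 0.0, 0.2]
finger_gap: 60.3
grip_force: 0.0
```

```bash
cat > go.py <<'E'
from h import *
import sys
from scipy.spatial.transform import Rotation as R
s=r.sense();x,y,z,yaw=map(float,sys.argv[1:5])
A=R.from_euler('xyz',s['tcp_rot'],degrees=True);B=R.from_euler('xyz',[180,0,yaw],degrees=True)
print('shift',(A.inv().apply(np.array([x,y,z])-s['tool_pos'])).round(1),'rot',(A.inv()*B).as_rotvec().round(4))
for k in('time','tool_pos','tcp_rot','joint_pos','ft_force','wrist_torque','finger_gap','grip_force'):print(k,np.round(s[k],2))
E
python3 go.py 476 -118.8 180 176.3
```

```text
shift [-218.5 -323.5   51. ] rot [-0.0002 -0.0002 -0.1303]
time 1.1
tool_pos [324.3  240.86 230.98]
tcp_rot [-1.7999e+02 -1.0000e-02  1.6883e+02]
joint_pos [ 29.32 -24.48 114.14  -0.    90.36 -49.51]
ft_force [0.94 0.02 0.17]
wrist_torque [ 0.05 -0.03  0.02]
finger_gap 60.3
grip_force 0.0
```

Request:
{"api": "jog_arm", "payload": {
  "rows": [
    [[-22,-32,0],[0,0,-0.013]],
    [[-46,-68,0],[0,0,-0.026]],
    [[-70,-104,0],[0,0,-0.04]],
    [[-94,-140,0],[0,0,-0.055]],
    [[-120,-177,0],[0,0,-0.07]],
    [[-146,-215,0],[0,0,-0.085]],
    [[-170,-252,10],[0,0,-0.1]],
    [[-195,-288,25],[0,0,-0.115]],
    [[-212,-312,40],[0,0,-0.127]],
    [[-219,-323,51],[0,0,-0.13]]
  ]
}}

```text
time: 2.1
tool_pos: [476.1, -119.4, 178.7]
tcp_rot: [180.0, -0.1, 176.1]
ft_force: [-0.0, 0.3, 1.2]
finger_gap: 59.8
grip_force: 0.0
```

```bash
python3 - <<'E'
from h import *
im,P=cloud('side');cv2.imwrite('pics/s2.png',cv2.resize(im[90:250,230:430],(800,600)))
E
python3 go.py 476 -118.8 113 176.3
```

```text
shift [-0.8  0.7 63.9] rot [ 0.0003 -0.0039 -0.0034]
time 2.15
tool_pos [ 475.36 -119.44  176.88]
tcp_rot [179.98  -0.22 176.1 ]
joint_pos [-2.0070e+01 -7.7000e+00  1.0615e+02 -4.0000e-02  8.1780e+01 -1.0616e+02]
ft_force [-2.19 -0.   -1.47]
wrist_torque [ 0.02  0.   -0.02]
finger_gap 59.85
grip_force 0.0
```

View pics/s2.png

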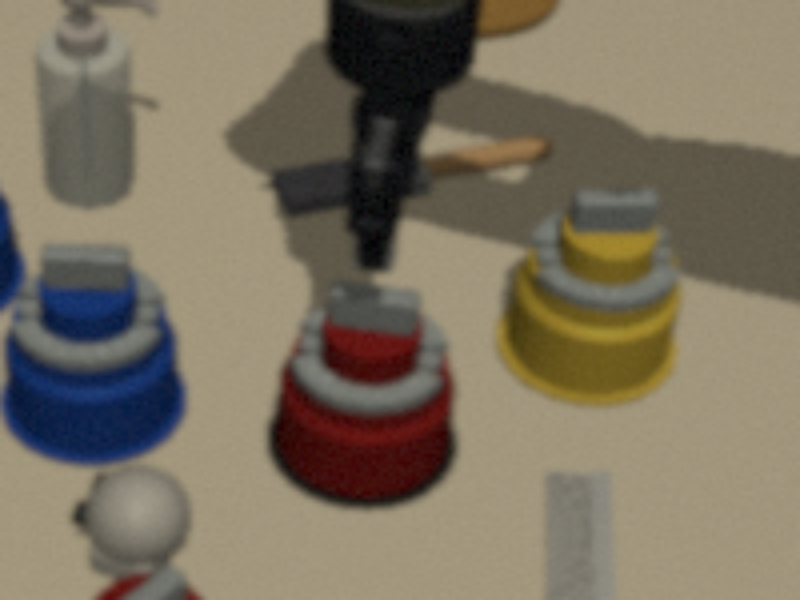

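The picture shows the fingers centred above the red tin's bar, fingertips at (375,265) and bar at (375,305). I'll descend around the bar.

Request:
{"api": "jog_arm", "payload": {
  "rows": [
    [[0,0,8],[0,0,-0.003]],
    [[0,0,20],[0,0,-0.003]],
    [[0,0,32],[0,0,-0.003]],
    [[0,0,44],[0,0,-0.003]],
    [[0,0,54],[0,0,-0.003]],
    [[0,0,61],[0,0,-0.003]],
    [[0,0,65],[0,0,-0.003]],
    [[0,0,65],[0,0,-0.003]]
  ]
}}

```text
time: 2.95
tool_pos: [475.9, -117.0, 114.7]
tcp_rot: [180.0, -0.1, 176.4]
ft_force: [-0.2, 0.5, 0.7]
finger_gap: 60.1
grip_force: 0.0
```

```bash
python3 go.py 476 -118.8 113 176.3
```

```text
shift [-0.2 -1.8  1.7] rot [ 0.0002 -0.0009  0.0018]
time 2.95
tool_pos [ 475.93 -117.02  114.69]
tcp_rot [ 1.7999e+02 -5.0000e-02  1.7641e+02]
joint_pos [ -19.81   -4.56  109.98   -0.     74.63 -106.21]
ft_force [-0.22  0.48  0.69]
wrist_torque [-0.    0.03  0.05]
finger_gap 60.12
grip_force 0.0
```

Request:
{"api": "jog_arm", "payload": {
  "rows": [
    [[0,-1.8,1],[0,0,0]],
    [[0,-1.8,1],[0,0,0]],
    [[0,-1.8,1],[0,0,0]]
  ]
}}

```text
time: 3.25
tool_pos: [476.4, -119.2, 114.8]
tcp_rot: [-180.0, 0.0, 176.4]
ft_force: [0.2, 1.4, 0.4]
finger_gap: 60.0
grip_force: 0.0
```

Request:
{"api": "jog_arm", "payload": {
  "rows": [
    [[0,0,0],[0,0,0]],
    [[0,0,0],[0,0,0]],
    [[0,0,0],[0,0,0]],
    [[0,0,0],[0,0,0]],
    [[0,0,0],[0,0,0]],
    [[0,0,0],[0,0,0]],
    [[0,0,0],[0,0,0]],
    [[0,0,0],[0,0,0]]
  ],
  "grip": 5,
  "force": 40
}}

```text
time: 4.05
tool_pos: [476.2, -119.5, 114.5]
tcp_rot: [-179.9, 0.0, 176.4]
ft_force: [-1.4, -5.6, 1.6]
finger_gap: 12.9
grip_force: 42.0
```

```bash
python3 go.py 476 -118.8 101 176.3
```

```text
shift [ 0.2  0.7 13.5] rot [-0.0009  0.0002  0.0017]
time 4.05
tool_pos [ 476.17 -119.46  114.48]
tcp_rot [-1.7995e+02  1.0000e-02  1.7640e+02]
joint_pos [-2.0040e+01 -4.4900e+00  1.0994e+02 -5.0000e-02  7.4520e+01 -1.0642e+02]
ft_force [-1.43 -5.57  1.6 ]
wrist_torque [-0.92  0.2   0.02]
finger_gap 12.93
grip_force 42.02
```

Gripped, opening about 13 mm. The side force says the bar sits slightly toward -y, so I'll correct that and push down.

Request:
{"api": "jog_arm", "payload": {
  "rows": [
    [[0,-0.5,2],[0,0,0]],
    [[0,-0.5,4],[0,0,0]],
    [[0,-0.5,6],[0,0,0]],
    [[0,-0.5,8],[0,0,0]],
    [[0,-0.5,9.5],[0,0,0]],
    [[0,-0.5,11],[0,0,0]],
    [[0,-0.5,11],[0,0,0]],
    [[0,-0.5,11],[0,0,0]],
    [[0,-0.5,11],[0,0,0]]
  ],
  "force": 60
}}

```text
time: 4.95
tool_pos: [476.2, -119.6, 103.5]
tcp_rot: [-180.0, 0.0, 176.4]
ft_force: [-1.6, -5.2, 4.9]
finger_gap: 12.7
grip_force: 65.3
```

```bash
python3 go.py 476 -118.8 103 176.3
```

```text
shift [0.2 0.7 0.5] rot [-0.0002  0.0002  0.0018]
time 4.95
tool_pos [ 476.19 -119.56  103.46]
tcp_rot [-1.7999e+02  1.0000e-02  1.7640e+02]
joint_pos [-2.0080e+01 -3.7400e+00  1.1046e+02 -1.0000e-02  7.3270e+01 -1.0647e+02]
ft_force [-1.62 -5.24  4.93]
wrist_torque [-0.75  0.33  0.01]
finger_gap 12.73
grip_force 65.29
```

Request:
{"api": "jog_arm", "payload": {
  "rows": [
    [[0,-0.5,0.6],[0,0,0.04]],
    [[0,-0.5,0.6],[0,0,0.12]],
    [[0,-0.5,0.6],[0,0,0.2]],
    [[0,-0.5,0.6],[0,0,0.29]],
    [[0,-0.5,0.6],[0,0,0.38]],
    [[0,-0.5,0.6],[0,0,0.47]],
    [[0,-0.5,0.6],[0,0,0.56]],
    [[0,-0.5,0.6],[0,0,0.65]],
    [[0,-0.5,0.6],[0,0,0.74]],
    [[0,-0.5,0.6],[0,0,0.8]]
  ]
}}

```text
time: 5.95
tool_pos: [476.6, -119.2, 103.0]
tcp_rot: [179.9, -0.0, 130.4]
ft_force: [0.1, -0.6, 4.8]
finger_gap: 12.1
grip_force: 65.3
```

```bash
python3 go.py 476 -119.3 102.5 86.3
```

```text
shift [ 0.3 -0.5  0.5] rot [ 0.0016 -0.0008  0.7692]
time 5.95
tool_pos [ 476.62 -119.19  102.97]
tcp_rot [ 1.7990e+02 -1.0000e-02  1.3037e+02]
joint_pos [-2.0090e+01 -3.7000e+00  1.1047e+02  9.0000e-02  7.3190e+01 -6.0490e+01]
ft_force [ 0.09 -0.63  4.8 ]
wrist_torque [ 0.03 -0.19  0.03]
finger_gap 12.07
grip_force 65.29
```

Request:
{"api": "jog_arm", "payload": {
  "rows": [
    [[0,0,0],[0,0,0.06]],
    [[0,0,0],[0,0,0.15]],
    [[0,0,0],[0,0,0.24]],
    [[0,0,0],[0,0,0.33]],
    [[0,0,0],[0,0,0.42]],
    [[0,0,0],[0,0,0.51]],
    [[0,0,0],[0,0,0.6]],
    [[0,0,0],[0,0,0.68]],
    [[0,0,0],[0,0,0.74]],
    [[0,0,0],[0,0,0.77]]
  ]
}}

```text
time: 6.95
tool_pos: [477.2, -119.3, 103.3]
tcp_rot: [179.9, -0.1, 86.4]
ft_force: [3.1, 0.6, 5.0]
finger_gap: 12.4
grip_force: 65.3
```

Request:
{"api": "jog_arm", "payload": {
  "rows": [
    [[0,0,0],[0,0,0.01]],
    [[0,0,0],[0,0,0.02]],
    [[0,0,0],[0,0,0.02]]
  ]
}}

```text
time: 7.25
tool_pos: [477.2, -119.3, 103.3]
tcp_rot: [179.9, -0.1, 85.4]
ft_force: [3.9, -0.2, 5.9]
finger_gap: 12.6
grip_force: 65.5
```

```bash
python3 go.py 476 -119.3 102.5 86.3
```

```text
shift [-0.1 -1.2  0.8] rot [ 0.0025 -0.0009 -0.0162]
time 7.25
tool_pos [ 477.24 -119.29  103.3 ]
tcp_rot [ 1.7986e+02 -5.0000e-02  8.5370e+01]
joint_pos [-2.0080e+01 -3.7000e+00  1.1044e+02  9.0000e-02  7.3140e+01 -1.5470e+01]
ft_force [ 3.89 -0.25  5.93]
wrist_torque [ 0.   -0.67  0.57]
finger_gap 12.59
grip_force 65.52
```

Yaw torque rose to 0.57 N m at about 91°, so the stop is reached. Releasing while held down.

Request:
{"api": "jog_arm", "payload": {
  "rows": [
    [[0,0,0],[0,0,0]],
    [[0,0,0],[0,0,0]],
    [[0,0,0],[0,0,0]],
    [[0,0,0],[0,0,0]],
    [[0,0,0],[0,0,0]],
    [[0,0,0],[0,0,0]]
  ],
  "grip": 50
}}

```text
time: 7.85
tool_pos: [476.0, -119.9, 102.6]
tcp_rot: [-180.0, -0.0, 85.3]
ft_force: [0.1, -0.9, 0.8]
finger_gap: 49.9
grip_force: 0.0
```

Request:
{"api": "jog_arm", "payload": {
  "rows": [
    [[0,0,-4],[0,0,0]],
    [[0,0,-12],[0,0,0]],
    [[0,0,-30],[0,0,0]],
    [[0,0,-55],[0,0,0]],
    [[0,0,-85],[0,0,0]],
    [[0,0,-115],[0,0,0]],
    [[0,60,-125],[0,0,0]],
    [[0,100,-125],[0,0,0]],
    [[0,140,-125],[0,0,0]],
    [[0,140,-125],[0,0,0]]
  ]
}}

```text
time: 8.85
tool_pos: [618.4, -131.4, 225.2]
tcp_rot: [-179.9, -0.1, 85.3]
ft_force: [-1.8, -0.1, -1.3]
finger_gap: 49.9
grip_force: 0.0
```

```bash
python3 go.py 300 250 230 86.3; python3 - <<'E'
from h import *
im,P=cloud('top');cv2.imwrite('pics/t3.png',cv2.resize(im[150:330,180:420],(800,600)))
T=P[170:330,260:390].reshape(-1,3);T=T[np.hypot(T[:,0]-476,T[:,1]+119)<50]
for lo,hi in((115,150),(90,112),(75,89)):
    q=T[(T[:,2]>lo)&(T[:,2]<hi)]
    if len(q)>5:
        w,V=np.linalg.eigh(np.cov(q[:,:2].T));print(lo,len(q),np.median(q,0).round(1),np.degrees(np.arctan2(V[1,1],V[0,1])),cv2.minAreaRect(q[:,:2].astype(np.float32)))
a=P[211,213];print(a)
E
```

```text
shift [ 354.2 -348.4   -3.7] rot [-0.0025 -0.0009 -0.0168]
time 8.85
tool_pos [ 618.43 -131.38  225.17]
tcp_rot [-1.7986e+02 -5.0000e-02  8.5340e+01]
joint_pos [-1.665e+01  1.272e+01  8.003e+01  2.000e-02  8.739e+01 -1.199e+01]
ft_force [-1.76 -0.09 -1.32]
wrist_torque [0.07 0.03 0.03]
finger_gap 49.94
grip_force 0.0
115 104 [ 475.5 -126.   124.9] 88.4484495671837 ((475.5202941894531, -125.08226013183594), (13.19621753692627, 37.683536529541016), 1.736843466758728)
90 242 [ 466.1 -125.3   97.4] 165.80901625986166 ((472.959228515625, -128.5783233642578), (36.76447296142578, 56.801025390625), 74.09477996826172)
75 324 [ 469.4 -148.1   83. ] 166.089243677201 ((469.56939697265625, -138.5353240966797), (52.10231399536133, 91.01892852783203), 73.07445526123047)
[552.52266567 135.59171924 161.28434978]
```

View pics/t3.png

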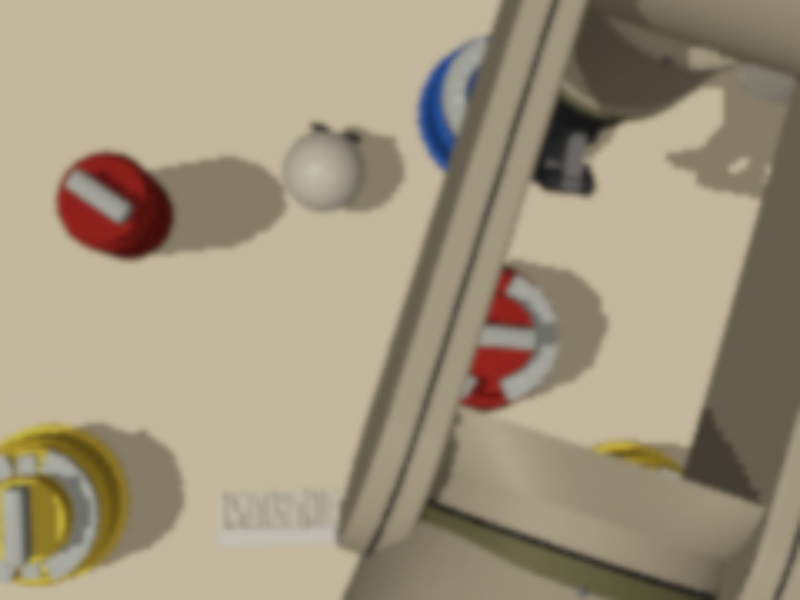

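The cap sits 8 mm lower with its bar across, and the tall tin is unmoved at (115,205) in the crop. The arm partly hides the bar, so I'll do one numeric check from the side camera.

```bash
python3 - <<'E'
from h import *
for i in range(3):
    im,P=cloud('side')
    T=P[130:240,270:370].reshape(-1,3);T=T[(np.hypot(T[:,0]-476,T[:,1]+119)<50)&(T[:,2]>123)&(T[:,2]<135)]
    w,V=np.linalg.eigh(np.cov(T[:,:2].T));print(len(T),np.median(T,0).round(1),np.degrees(np.arctan2(V[1,1],V[0,1])),cv2.minAreaRect(T[:,:2].astype(np.float32)))
print(r.sense()['ft_force'])
E
```

```text
77 [ 476.8 -118.1  125.1] 87.01408937342666 ((476.9051208496094, -117.07353210449219), (51.46166229248047, 13.48170280456543), 86.8476791381836)
83 [ 476.5 -115.6  124.8] 87.84345171194904 ((476.6009521484375, -117.72708892822266), (51.57274627685547, 13.687525749206543), 88.33753204345703)
79 [ 476.6 -118.8  124.7] 89.57135411290915 ((476.7449035644531, -118.02180480957031), (48.929710388183594, 13.278695106506348), 88.39434814453125)
[-0.43744183  0.08617251  0.49496768]
```

```bash
python3 -c "
from bench import r
print(r.hand_in())"
```

```text
the job is handed in; nothing more can be done
None
```

I closed the wide red tin and handed the job in: its cap was pushed down, turned about 90° clockwise to the stop and let go. It now sits locked about 8 mm lower, and the tall tin stayed where it was.

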